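Snug the adjustable wrench on the wardrobe rail's lock nut and tighten it

TASK

The adjustable wrench already lies around the lock nut on the wardrobe panel, but its jaw is open too wide. Roll its worm with a fingertip until the jaw is snug on the nut with no play, and only then swing the handle clockwise (seen from above) to turn the nut an eighth of a turn (45 degrees). Go gently, never bearing on the wrench with more than 25 N; leave the wrench lying snug around the nut, let go, and leave everything else on the counter where it is.

Things in the scene. Friction and masses are not known exactly. Their poses are not given: they have to be found in the camera images.
- panel: Dark striped wooden panel fixed to the counter, 30 mm thick. Origin on its underside, below the lock nut; it spans x -65 to +125 mm and y -100 to +100 mm. Its +x points roughly along the wrench's handle at the start. A fixed steel stud, 16 mm thick, rises through the nut to 65 mm above the counter.
- wrench: Loose steel adjustable wrench lying flat on the panel, about 0.5 kg, 220 mm long. Origin on its underside between the jaws, where the middle of a snugly held nut comes to be; +x along the handle, z up. Head 18 mm thick (x -14 to 77 mm, up to 66 mm wide); fixed jaw on the +y side, face at y = 13.5 mm; moving jaw on the -y side; throat face at x = 18 mm.
- worm_top (a point): Highest point of the wrench's worm, at (46.5, -10.7, 24.5) mm in the wrench's frame: 54.5 mm above the counter and 6.5 mm proud of the head's flat top. Dragging the worm's top towards the nut (wrench -x) closes the jaw, about 1 mm for each 11 mm of drag without slip; away from the nut opens it.
- handle_mid (a point): Middle of the wrench's handle, 165 mm from the wrench's origin along its x, 9 mm above its underside. The handle is straight, 24 mm wide (y), 12 mm thick, its underside 33 mm above the counter, from x = 90 to 205 mm; its red-striped end overhangs the panel's edge. Pushing it sideways here with a few N turns the nut.
- nut_center (a point): Centre of the top of the brass hexagonal lock nut, on its axis, 49.5 mm above the counter. The nut is 27 mm across flats and 19 mm high, sits on the panel and turns about the upright stud; at the start two of its flats lie along the jaws within a few degrees. The point does not turn with the nut.
- jaw (a joint): How far the wrench's moving jaw has closed, in m, from an opening of 32 mm at 0; so the play on the nut is 5 mm minus this value. About 0.0004 to 0.003 at the start, 0.005 or a little more when snug. The worm drives and holds it.
- nut (a joint): Angle of the lock nut in rad, 0 at the start, growing clockwise as seen from above; stiff to turn (0.35 N m), and it stays where it is left. There is no end stop near.
- bowl: White ceramic bowl, 150 mm across, 65 mm high; bystander. Origin under its centre.
- screwdriver: Black-handled screwdriver lying on the counter; bystander.
- pull: Loose steel cabinet pull, 140 x 42 x 12 mm, lying flat; bystander. Origin near one long side.
- spare_nut: Spare brass hexagonal nut, 27 mm across flats, 19 mm high, on the counter (not the one to turn); bystander.
- polish: Amber glass jar with black cap, 52 mm across, 100 mm high; bystander.
- hinge_box: Cardboard box, 110 x 80 x 45 mm; bystander.
- collar: Steel ring, 48 mm across, 12 mm high; bystander.
- worm: The worm: a brass ridged roller in the wrench's head, 22 mm in diameter, 18 mm long, origin at its centre, axis along the wrench's y. It needs about 5 N of drag to turn, so a fingertip pressing with about 8 to 12 N; pressed lightly it slips. Touch down slowly (about 10 mm/s). It stays as left. When the jaw is snug it binds: the drag rises and the fingertip slides over it.
Mind the look-alikes: they are no part of the job. What is shaped like the wrench but purple is not meant.

How it is judged:
On the way, in this order (a step that is already met when the one before it is completed fails the run):
1. the jaw is closed snug on the nut (less than 0.6 mm of play) before the nut is turned (value of joint jaw above 0.0044 m and value of joint nut below 0.2 rad), for 0.3 s.
2. with the jaw still snug, the nut has been turned clockwise by an eighth of a turn (value of joint nut above 0.65 rad and value of joint jaw above 0.0042 m), for 0.1 s.
At the end, for the whole second after the job is handed in: The nut stands 45 degrees (37.3 to 52.7) clockwise from its start; the jaw is still snug, with less than 0.8 mm of play (joint jaw above 4.2 mm); the wrench lies still around the nut, its origin within 24 mm of the nut's top centre, handle level within 3 degrees; the robot touches nothing (all of step 2 and value of joint nut below 0.92 rad and distance between wrench and nut_center below 0.024 m and angle between wrench's own z axis and vertical below 0.052 rad and linear speed of wrench below 0.02 m/s).
It fails at once if the fingers bear on the wrench with more than 25 N (contact force between the fingers and wrench above 25 N).
It fails at once if the nut is turned (more than 0.2 rad) while the jaw is loose on it (over 1 mm of play) (value of joint nut above 0.2 rad and value of joint jaw below 0.004 m).
It fails at once if the nut is turned anticlockwise (more than 0.2 rad from its start) (value of joint nut below -0.2 rad).
It fails at once if another thing on the counter is moved by more than 30 mm (distance of any of bowl, screwdriver, pull, spare_nut, polish, hinge_box, collar from where it was at the start of the episode above 0.03 m).
It also fails if it takes over 72 s, if anything falls off the work surface, if the arm or the gripper's body presses on something with over 40 N, if the wrist force passes 120 N, or if a joint passes its speed limit or range.

ROBOT

A 6-joint arm with a two-finger parallel gripper is mounted at the origin on the work surface. World frame = base frame: x ahead of the robot, y to its left, z up, the work surface at z = 0. Lengths are in m, angles in rad, forces in N, time in s.
With the tool pointing down it reaches from about 0.375 to 0.9 m from the base axis. Payload 3.1 kg.
Tool frame: the origin (TCP) lies on the centre line of the jaws, within the pads' length; the fingertips stand manip.finger_overhang ahead of it and the grasp point (between the pads) lies 11 mm behind it (manip.finger_overhang is the distance from the TCP to the fingertips, in m); y points along the fingers, z is the direction in which the jaws open and shut, and the axes are right-handed (so a half turn about y gives the same grasp; the last joint's range is limited). The gripper opens to 85 mm and grips with 20 to 120 N. Pads are 22 mm wide; open, the fingers measure 114 mm over their backs; the gripper's body (76 mm by 85 mm) begins 54 mm behind the grasp point. The pads swing forward as they close: fully open they stand 13 mm farther back than shut.
Start: joints at [1.163, 0.527, 1.433, -0, 1.181, -0.178], TCP at [0.142, 0.609, 0.239] pointing down, gripper open.
Joint ranges: [-3.08, 3.08], [-0.75, 2.2], [0.22, 2.44], [-1.43, 4.57], [0, 2.65], [-2.85, 2.85]. Speed limits (rad/s): [2.79, 2.79, 3.14, 3.14, 3.14, 3.14].

INTERFACE

Orientations are given as a unit quaternion [x, y, z, w].
In Python, from station import manip gives the robot as it stands.
- The arm moves only by the tool send_rows, never from a script. Its argument "plan" is a list of rows, each an object with "linear": the shift along the tool's x, y, z in units of 30 mm (1.0 is 30 mm), a list of three; "roll": the turn about the tool's y in units of 6 degrees (1.0 is 6 degrees). In form: [{"linear": [tx, ty, tz], "roll": roll}, ...]. A call has exactly 5 rows; each row shifts and turns the commanded pose from where the row before left it, along the tool's axes as they then stand; what a row does not reach is not made up. A row lasts 1/8 s, in which the tool goes at most 62.5 mm and 10.7 degrees, less where a joint would pass 70% of its speed; a pose out of reach is approached as far as the arm can. A call is refused whole if a number of a shift passes 1 or a number of a turn 1, either way. A call with a gripper value outside its range is refused whole. "claw" is the finger opening in mm, from 0 to 85.4, set as the call begins (left out, the last holds). The fingers move at their own pace and stop on an object; "force" is the grip in N (left out, the last holds). Time passes only in rows, so rows that do not move let the fingers close, or fill a call up. It gives the time, the measured TCP pose, the force and the opening at its end, in the units of the state.
- manip.sense(): the state, without advancing time (a new reading comes with each control period).
- manip.snapshot(name): name is "scene" or "top" or "wrist"; returns the picture (420x560x3 uint8, blue, green, red); there is no depth.
- manip.get_calibration(name): a dict with "fovy" (degrees; the focal length in pixels is half the picture's height over the tangent of half this angle, whatever the lens; pixels are square), "cx", "cy" (the principal point, pixels), "cam_to_world" (4x4, takes a point from camera to world coordinates); the wrist camera has in their place "tool_from_camera" (4x4, takes a point from camera to tool coordinates, whose origin is the TCP and whose axes are the tool frame's). Camera axes: x right, y down, z forward; pixel columns grow to the right and rows downward; lengths in m; the calibration is good to about 2 mm. A picture is of the moment at which its call begins: read the wrist's pose just before it. get_calibration takes no time and is no camera call.
- manip.sign_off(): hands the job in, once; it reports no verdict.
Trained networks look in the newest picture that a camera, given by its name, has taken for a name from the list of things; names that differ only in an ending like _2 or _b are one class to them, and where a whole thing is asked for, a point or a joint stands for the part that bears it (a point fixed in the world has none). Each returns a list of dicts, best first, with "p" (0 to 1); they miss things now and then, are a little off and sometimes report something else, mostly with a low value. They report only what shows in the picture. A call takes as long as a camera call. They do not tell look-alikes from the thing itself.
- manip.look_for(camera, query): "extent" ([left, top, right, bottom] in pixels, round what is visible of it).
The state is a dict: "t": time; "q": joint angles; "qd": joint speeds; "tau": joint torques, N m; "tcp_pos": TCP position; "tool_rot": TCP orientation; "force": force on the tool from outside, world axes, zero at the start; "ft_torque": the same for the moment, N m; "finger_gap": opening from 0.0 (shut) to 1.0 (fully open).
Only numpy, scipy, OpenCV 4.12 (cv2) and the standard library are available. Lean on these libraries where they do the work, as an engineer would, in place of code of your own. Each camera call takes 0.05 s, during which the arm holds its last target.

## Working session

There is one attempt and no reset: what is moved stays moved. The work goes in short steps, Python scripts to look and compute and a tool call to move; the robot and the scene stay as the last step left them, time stands still between calls to the robot, and variables do not carry over. Pictures are saved under pics/ and viewed, and the job is handed in when it is done.

Besides the shell and the picture viewer there is one more tool, called after "Emit:" as name(argument=value, ...), one argument or row to a line, values as JSON. send_rows: Moves the arm, as the interface text tells. Its arguments: {"type":"object","properties":{"plan":{"type":"array"},"claw":{"type":"number"},"force":{"type":"number"}},"required":["plan"]}

```bash
ls; mkdir -p pics
python3 - <<'E'
from station import manip
import cv2, json
print(manip.sense()); print(manip.finger_overhang)
for n in ("scene","top","wrist"):
    im=manip.snapshot(n); cv2.imwrite(f"pics/{n}0.png",im)
    c=manip.get_calibration(n); print(n,c)
    for q in (["wrench","worm","panel"]):
        try: print(q,manip.look_for(n,q))
        except Exception as e: print(q,e)
E
```

```text
pics
{'t': 0.0, 'q': array([ 1.16250833e+00,  5.28489935e-01,  1.43390045e+00, -2.96825350e-05,
        1.18140088e+00, -1.78534328e-01]), 'qd': array([-0.00093066,  0.00062079, -0.0018449 ,  0.00061679,  0.00095231,
       -0.00102337]), 'tau': array([ 6.05937985e-04, -4.42339754e+01, -1.78030515e+01, -6.57587947e-06,
        8.36128194e-03,  5.65464006e-06]), 'tcp_pos': array([0.14205345, 0.60792322, 0.23831959]), 'tool_rot': array([ 0.70319312, -0.08126315,  0.0808321 , -0.7016993 ]), 'force': array([ 0.32317679,  0.39134986, -0.13223528]), 'ft_torque': array([ 0.02621218,  0.06766259, -0.02411933]), 'finger_gap': 0.9998989014096487}
0.008
scene {'fovy': 51.26763498626237, 'cx': 279.7577507039547, 'cy': 212.41055703318736, 'cam_to_world': array([[-0.56561864,  0.49077826, -0.6627309 ,  1.30278614],
       [ 0.82446063,  0.3185538 , -0.46774795,  0.52844931],
       [-0.01844508, -0.8109625 , -0.58480733,  0.76261884],
       [ 0.        ,  0.        ,  0.        ,  1.        ]])}
wrench [{'extent': [258.1, 204.3, 325.0, 238.7], 'p': 0.95}, {'extent': [247.9, 157.3, 287.5, 190.6], 
[... 952 characters left out ...]
, 'p': 0.41}, {'extent': [142.4, 280.1, 152.0, 292.5], 'p': 0.38}, {'extent': [154.9, 108.5, 196.3, 154.1], 'p': 0.27}]
panel [{'extent': [252.9, 167.6, 319.9, 238.5], 'p': 0.96}]
wrist {'fovy': 58.96237661499475, 'cx': 274.136383209833, 'cy': 204.5480060960948, 'tool_from_camera': array([[ 1.85761831e-04,  9.53075013e-01,  3.02734182e-01,
        -7.76278246e-02],
       [-1.01796847e-03, -3.02733850e-01,  9.53074593e-01,
        -1.33974001e-01],
       [ 9.99999465e-01, -4.85218733e-04,  9.13963916e-04,
         1.23773928e-03],
       [ 0.00000000e+00,  0.00000000e+00,  0.00000000e+00,
         1.00000000e+00]])}
wrench [{'extent': [0.0, 286.4, 107.0, 348.5], 'p': 0.84}]
worm []
panel []
```

View pics/scene0.png

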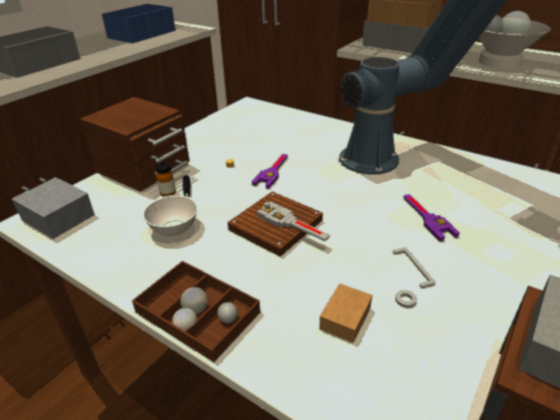

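View pics/top0.png

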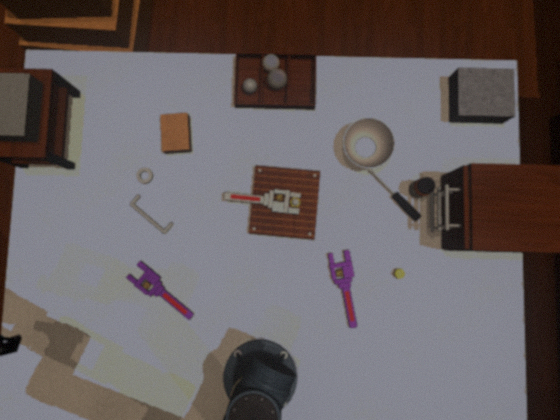

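View pics/wrist0.png

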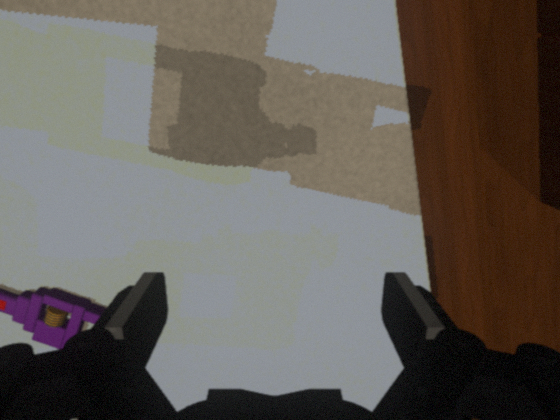

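```bash
cat > h.py <<'E'
from station import manip
import numpy as np, cv2
from scipy.spatial.transform import Rotation as R
def cam(name,s=None):
    c=manip.get_calibration(name)
    f=210/np.tan(np.radians(c['fovy']/2))
    if 'cam_to_world' in c: T=np.array(c['cam_to_world'])
    else:
        s=s or manip.sense()
        W=np.eye(4);W[:3,:3]=R.from_quat(s['tool_rot']).as_matrix();W[:3,3]=s['tcp_pos']
        T=W@np.array(c['tool_from_camera'])
    return f,c['cx'],c['cy'],T
def ray(C,u,v,z):
    f,cx,cy,T=C
    d=T[:3,:3]@np.array([(u-cx)/f,(v-cy)/f,1]); o=T[:3,3]
    return o+d*(z-o[2])/d[2]
def proj(C,p):
    f,cx,cy,T=C
    q=T[:3,:3].T@(np.asarray(p)-T[:3,3]); return np.array([cx+f*q[0]/q[2],cy+f*q[1]/q[2]])
def st():
    s=manip.sense(); M=R.from_quat(s['tool_rot']).as_matrix()
    print('t %.3f'%s['t'],'pos',np.round(s['tcp_pos'],4),'F',np.round(s['force'],2),'M',np.round(s['ft_torque'],2),'gap %.3f'%s['finger_gap']); print(np.round(M,4).tolist())
    return s,M
E
python3 - <<'E'
from h import *
s,M=st()
im=cv2.imread('pics/top0.png')
cr=im[150:250,205:335]; cv2.imwrite('pics/topcrop.png',cv2.resize(cr,None,fx=6,fy=6,interpolation=cv2.INTER_CUBIC))
C=cam('top')
for n,u,v,z in [('head',294,202,.05),('worm',280,198,.05),('end',223,196,.04),('purple',342,288,.02)]: print(n,ray(C,u,v,z))
for p in [(.255,167),(320,172),(314,239),(249,235)]: print(ray(C,*p,.03))
E
```

```text
t 0.600 pos [0.1423 0.6085 0.2393] F [ 0.34 -0.65 -0.3 ] M [-0.01 -0.09  0.01] gap 1.001
[[0.9737, -0.0, 0.2278], [-0.2278, -0.0, 0.9737], [-0.0, -1.0, -0.0]]
head [ 0.4930515  -0.08292024  0.05      ]
worm [ 0.5034156  -0.04293769  0.05      ]
end [0.50599718 0.12049639 0.04      ]
purple [ 0.25421394 -0.22568097  0.02      ]
[0.57519899 0.77591949 0.03      ]
[ 0.58440146 -0.15661949  0.03      ]
[ 0.39054481 -0.14291663  0.03      ]
[0.39690202 0.0429393  0.03      ]
```

View pics/topcrop.png

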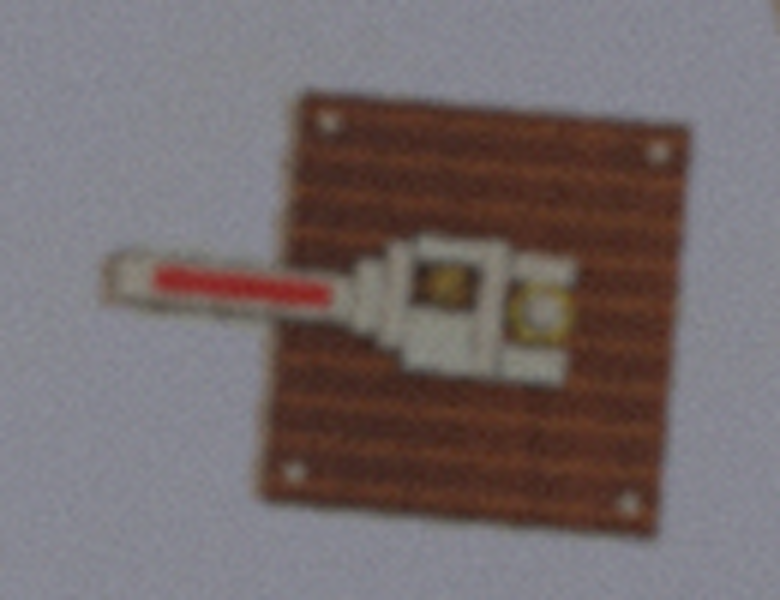

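Emit:
send_rows(
  plan=[
    {"linear": [0.4, 0, -0.45], "roll": 0},
    {"linear": [0.8, 0.07, -0.9], "roll": 0},
    {"linear": [0.8, 0.07, -0.9], "roll": 0},
    {"linear": [0.8, 0.07, -0.9], "roll": 0},
    {"linear": [0.8, 0.07, -0.9], "roll": 0},
  ],
  claw=0,
  force=40,
)

```text
t: 1.23
tcp_pos: [0.2204, 0.4635, 0.231]
tool_rot: [0.703, -0.081, 0.081, -0.702]
force: [0.9, -0.4, -0.1]
finger_gap: 0.002
```

Emit:
send_rows(
  plan=[
    {"linear": [0.8, 0.07, -0.9], "roll": 0},
    {"linear": [0.8, 0.07, -0.9], "roll": 0},
    {"linear": [0.8, 0.07, -0.9], "roll": 0},
    {"linear": [0.8, 0.07, -0.9], "roll": 0},
    {"linear": [0.8, 0.07, -0.9], "roll": 0},
  ],
)

```text
t: 1.85
tcp_pos: [0.3061, 0.3048, 0.2206]
tool_rot: [0.703, -0.081, 0.081, -0.702]
force: [0.6, 0.6, 0.5]
finger_gap: 0.001
```

Emit:
send_rows(
  plan=[
    {"linear": [0.8, 0.07, -0.9], "roll": 0},
    {"linear": [0.8, 0.07, -0.9], "roll": 0},
    {"linear": [0.8, 0.07, -0.9], "roll": 0},
    {"linear": [0.8, 0.07, -0.9], "roll": 0},
    {"linear": [0.8, 0.07, -0.9], "roll": 0},
  ],
)

```text
t: 2.48
tcp_pos: [0.3919, 0.1462, 0.2101]
tool_rot: [0.703, -0.081, 0.081, -0.702]
force: [-0.2, -1.0, -0.1]
finger_gap: -0.004
```

Emit:
send_rows(
  plan=[
    {"linear": [0.8, 0.07, -0.9], "roll": 0},
    {"linear": [0.8, 0.07, -0.9], "roll": 0},
    {"linear": [0.8, 0.07, -0.9], "roll": 0},
    {"linear": [0.8, 0.07, -0.9], "roll": -0.8},
    {"linear": [0.4, 0, -0.45], "roll": -0.8},
  ],
)

```text
t: 3.1
tcp_pos: [0.4709, 0.0036, 0.2016]
tool_rot: [0.707, -0.022, 0.022, -0.707]
force: [0.3, 0.8, 0.7]
finger_gap: -0.006
```

Run:
```python
from h import *
s,M=st()
im=manip.snapshot('wrist'); cv2.imwrite('pics/w1.png',im)
C=cam('wrist',s)
for q in ('wrench','worm','worm_top','nut'):
    for d in manip.look_for('wrist',q):
        e=d['extent'];print(q,d['p'],e,ray(C,(e[0]+e[2])/2,(e[1]+e[3])/2,.05))
```

```text
t 3.100 pos [0.4709 0.0036 0.2016] F [0.27 0.84 0.65] M [-0.04  0.04  0.05] gap -0.006
[[0.9981, 0.0004, 0.0617], [-0.0617, -0.0006, 0.9981], [0.0004, -1.0, -0.0006]]
wrench 0.81 [0.0, 0.0, 42.3, 53.0] [ 0.3429097  -0.16440662  0.05      ]
wrench 0.76 [149.1, 178.2, 413.9, 256.0] [0.49548834 0.00953556 0.05      ]
worm 0.76 [212.0, 219.2, 239.7, 245.9] [ 0.50616219 -0.03713126  0.05      ]
worm 0.71 [148.2, 176.9, 413.8, 256.5] [0.49511765 0.00914803 0.05      ]
worm_top 0.94 [149.6, 181.7, 416.3, 258.7] [0.49824698 0.0105688  0.05      ]
nut 0.94 [153.5, 203.5, 189.5, 239.1] [ 0.49354635 -0.08052247  0.05      ]
```

View pics/w1.png

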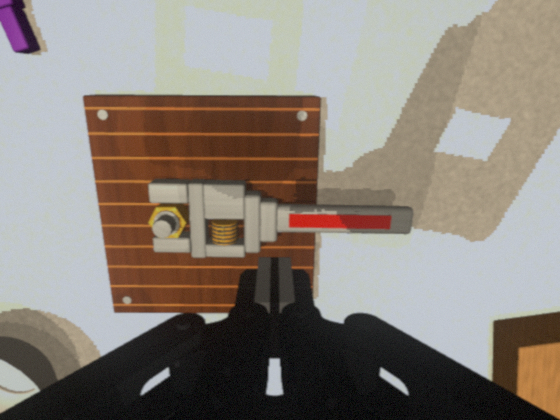

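Run:
```python
import cv2
im=cv2.imread('pics/w1.png')[165:275,140:290]
cv2.imwrite('pics/w1c.png',cv2.resize(im,None,fx=5,fy=5,interpolation=cv2.INTER_CUBIC))
```

```text
(no output)
```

View pics/w1c.png

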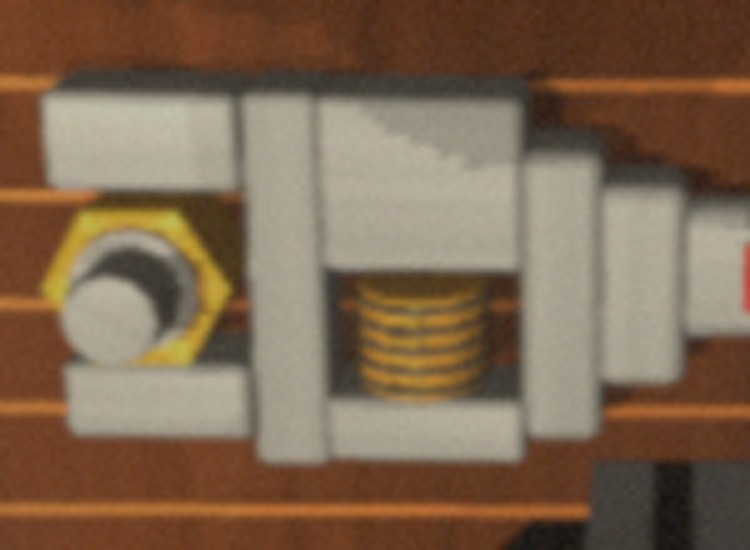

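Run:
```python
from h import *
s=manip.sense();C=cam('wrist',s)
n=ray(C,167.4,222.6,.0495);print('nut',n)
w=ray(C,224,231.5,.0545);print('worm',w)
a=ray(C,285,217,.045);b=ray(C,408,219.5,.045);print(a,b)
e=b-a;th=np.arctan2(e[1],e[0]);print(np.degrees(th))
for nm,p in [('headtopleft',(140+240/5,165+95/5)),('head bl',(140+262/5,165+460/5)),('fj tl',(140+45/5,165+95/5)),('fj bl',(140+50/5,165+185/5)),('fjbr',(140+240/5,165+190/5)),('mj tl',(140+68/5,165+370/5)),('mjtr',(140+245/5,165+368/5)),('slot tl',(140+328/5,165+270/5)),('slot bl',(140+328/5,165+402/5)),('slot br',(140+520/5,165+402/5))]:
    print(nm,ray(C,*p,.048)[:2])
# wrench frame guess: nut at ~origin
```

```text
nut [ 0.49275867 -0.08133923  0.0495    ]
worm [ 0.50160063 -0.03500743  0.0545    ]
[0.4956918  0.01520926 0.045     ] [0.50446351 0.11715084 0.045     ]
85.08201742472967
headtopleft [ 0.46178771 -0.06051005]
head bl [ 0.52554768 -0.06531967]
fj tl [ 0.45979381 -0.09154294]
fj bl [ 0.47474332 -0.09321658]
fjbr [ 0.47756088 -0.06263048]
mj tl [ 0.50703883 -0.09553482]
mjtr [ 0.50858373 -0.06595982]
slot tl [ 0.49217356 -0.05003992]
slot bl [ 0.51561919 -0.05285275]
slot br [ 0.51769786 -0.02062885]
```

Emit:
send_rows(
  plan=[
    {"linear": [0.25, 0.7, -0.2], "roll": 0},
    {"linear": [0.3, 0.9, -0.25], "roll": 0},
    {"linear": [0.3, 0.9, -0.2], "roll": 0},
    {"linear": [0.3, 0.9, -0.2], "roll": 0},
    {"linear": [0, 0.5, 0], "roll": 0},
  ],
)

```text
t: 3.98
tcp_pos: [0.5031, -0.021, 0.0835]
tool_rot: [-0.707, 0.022, -0.022, 0.707]
force: [-0.4, 0.1, 0.7]
finger_gap: 0.007
```

Run:
```python
from h import *
s,M=st()
im=manip.snapshot('wrist'); cv2.imwrite('pics/w2.png',im)
im=manip.snapshot('scene')[170:260,210:350]; cv2.imwrite('pics/s2.png',cv2.resize(im,None,fx=5,fy=5,interpolation=cv2.INTER_CUBIC))
st()
```

```text
t 3.975 pos [ 0.5031 -0.021   0.0835] F [-0.42  0.06  0.65] M [ 0.   -0.01 -0.02] gap 0.007
[[0.9981, -0.0013, 0.0621], [-0.0621, 0.0004, 0.9981], [-0.0013, -1.0, 0.0003]]
t 4.075 pos [ 0.5018 -0.0206  0.0833] F [ 0.37 -0.64 -0.49] M [ 0.    0.01 -0.01] gap -0.004
[[0.9981, -0.0042, 0.0618], [-0.0618, 0.0012, 0.9981], [-0.0042, -1.0, 0.0009]]
```

View pics/w2.png

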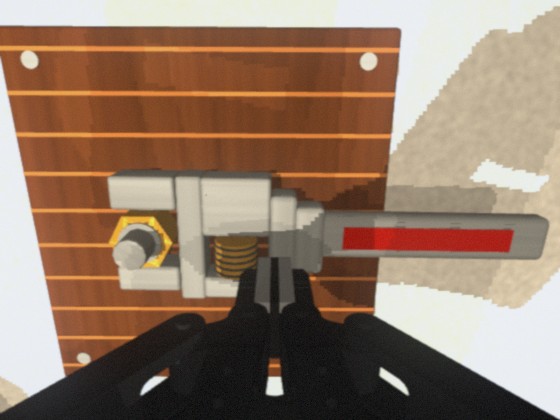

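View pics/s2.png

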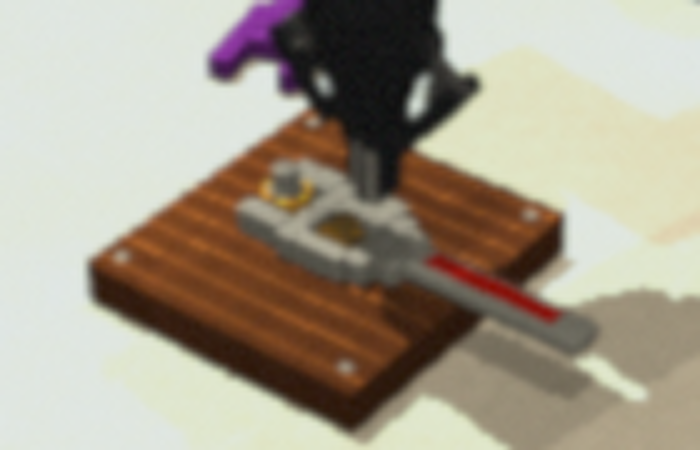

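Run:
```python
from h import *
s=manip.sense();C=cam('wrist',s)
tip=s['tcp_pos']+np.array([0,0,-.008]);print('tip px',proj(C,tip))
for dz in(-.007,.007):
  for dx in (-.011,.011):print(dx,dz,proj(C,tip+R.from_quat(s['tool_rot']).as_matrix()@[dx,0,dz]))
im=cv2.imread('pics/w2.png')[195:325,100:300]
cv2.imwrite('pics/w2c.png',cv2.resize(im,None,fx=4,fy=4,interpolation=cv2.INTER_CUBIC))
print(s['q'])
```

```text
tip px [270.91155636 276.63350849]
-0.011 -0.007 [254.10771428 253.13526391]
0.011 -0.007 [254.94027949 299.18701544]
-0.011 0.007 [287.56620968 253.1149857 ]
0.011 0.007 [287.02326528 299.16388428]
[-2.63914574e-01  6.22027970e-01  1.86387066e+00  8.03515816e-05
  6.60042281e-01 -1.77294660e+00]
```

View pics/w2c.png

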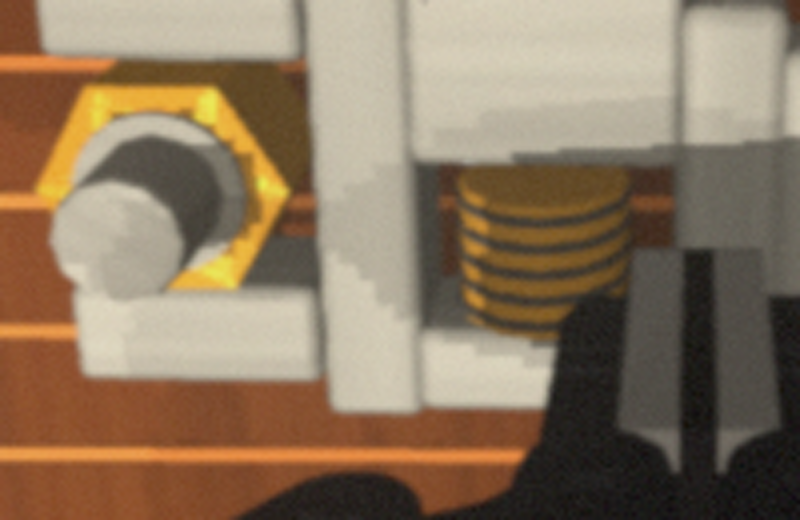

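Run:
```python
from h import *
s=manip.sense();C=cam('wrist',s)
for p in [(236,263),(236,247.5),(236,279.5)]: print(ray(C,*p,.0545))
print('nut',ray(C,100+162/4,195+188/4,.0495))
print('tipfront',ray(C,274.5,257,s['tcp_pos'][2]-.008), s['tcp_pos'])
```

```text
[ 0.50455696 -0.03783     0.0545    ]
[ 0.49643269 -0.03707486  0.0545    ]
[ 0.51345436 -0.03865699  0.0545    ]
nut [ 0.49276674 -0.08412379  0.0495    ]
tipfront [ 0.49266419 -0.01848773  0.07533037] [ 0.50175026 -0.0205859   0.08333037]
```

Emit:
send_rows(
  plan=[
    {"linear": [0.06, 0.0, -0.15], "roll": 0},
    {"linear": [0, 0.1, -0.15], "roll": 0},
    {"linear": [0, 0.1, -0.15], "roll": 0},
    {"linear": [0, 0.1, 0], "roll": 0},
    {"linear": [0, 0.0, 0], "roll": 0},
  ],
)

```text
t: 4.7
tcp_pos: [0.5043, -0.0353, 0.0753]
tool_rot: [-0.707, 0.022, -0.022, 0.707]
force: [-0.3, 0.4, 0.2]
finger_gap: -0.0
```

Run:
```python
from h import *
s,M=st()
im=manip.snapshot('wrist')
cv2.imwrite('pics/w3c.png',cv2.resize(im[195:325,140:340],None,fx=4,fy=4,interpolation=cv2.INTER_CUBIC))
```

```text
t 4.700 pos [ 0.5043 -0.0353  0.0753] F [-0.34  0.35  0.17] M [ 0.02 -0.01 -0.01] gap -0.000
[[0.998, -0.0006, 0.0625], [-0.0625, 0.0002, 0.998], [-0.0006, -1.0, 0.0001]]
```

View pics/w3c.png

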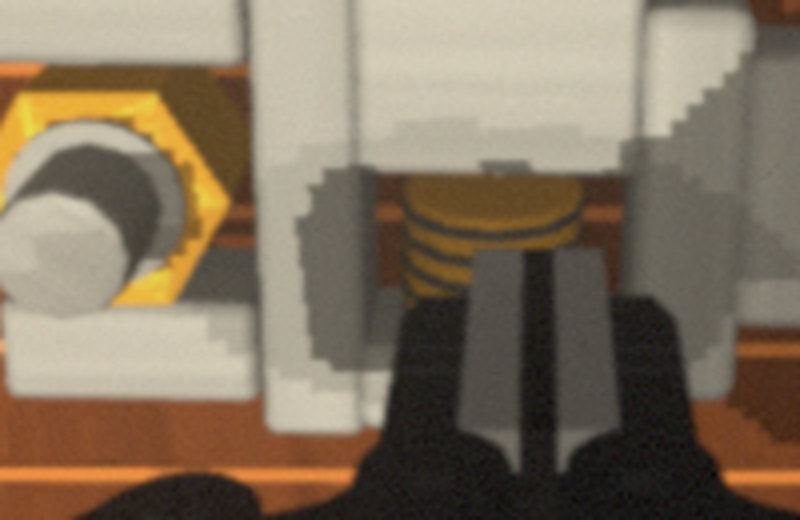

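Emit:
send_rows(
  plan=[
    {"linear": [0, 0.08, 0.04], "roll": 0},
    {"linear": [0, 0.08, 0], "roll": 0},
    {"linear": [0, 0.06, 0], "roll": 0},
    {"linear": [0, 0.04, 0], "roll": 0},
    {"linear": [0, 0.03, 0], "roll": 0},
  ],
)

```text
t: 5.38
tcp_pos: [0.5047, -0.034, 0.0667]
tool_rot: [0.707, -0.022, 0.022, -0.707]
force: [0.6, 0.5, 0.3]
finger_gap: 0.004
```

Emit:
send_rows(
  plan=[
    {"linear": [0, 0.03, 0], "roll": 0},
    {"linear": [0, 0.03, 0], "roll": 0},
    {"linear": [0, 0.03, 0], "roll": 0},
    {"linear": [0, 0.0, 0], "roll": 0},
    {"linear": [0, 0.0, 0], "roll": 0},
  ],
)

```text
t: 6.0
tcp_pos: [0.5047, -0.034, 0.0641]
tool_rot: [-0.707, 0.022, -0.022, 0.707]
force: [-0.6, 0.8, -0.6]
finger_gap: 0.002
```

Emit:
send_rows(
  plan=[
    {"linear": [0, 0.03, 0], "roll": 0},
    {"linear": [0, 0.02, 0], "roll": 0},
    {"linear": [0, 0.0, 0], "roll": 0},
    {"linear": [0, 0.0, 0], "roll": 0},
    {"linear": [0, 0.0, 0], "roll": 0},
  ],
)

```text
t: 6.62
tcp_pos: [0.5046, -0.034, 0.0626]
tool_rot: [-0.707, 0.022, -0.022, 0.707]
force: [-0.4, -0.2, 0.2]
finger_gap: 0.003
```

Emit:
send_rows(
  plan=[
    {"linear": [0, 0.02, 0], "roll": 0},
    {"linear": [0, 0.0, 0], "roll": 0},
    {"linear": [0, 0.0, 0], "roll": 0},
    {"linear": [0, 0.02, 0], "roll": 0},
    {"linear": [0, 0.0, 0], "roll": 0},
  ],
)

```text
t: 7.25
tcp_pos: [0.5047, -0.0341, 0.0622]
tool_rot: [0.707, -0.022, 0.022, -0.707]
force: [-2.8, 0.4, 8.9]
finger_gap: -0.001
```

Emit:
send_rows(
  plan=[
    {"linear": [0, 0.006, 0], "roll": 0},
    {"linear": [0, 0, -0.07], "roll": 0},
    {"linear": [0, 0, -0.07], "roll": 0},
    {"linear": [0, 0, -0.07], "roll": 0},
    {"linear": [0, 0, 0], "roll": 0},
  ],
)

```text
t: 7.88
tcp_pos: [0.5043, -0.0393, 0.0623]
tool_rot: [-0.706, 0.022, -0.023, 0.707]
force: [-0.8, 5.1, 12.6]
finger_gap: -0.001
```

Run:
```python
from h import *
s,M=st()
im=manip.snapshot('wrist')
cv2.imwrite('pics/w4c.png',cv2.resize(im[195:325,140:340],None,fx=4,fy=4,interpolation=cv2.INTER_CUBIC))
```

```text
t 7.875 pos [ 0.5043 -0.0393  0.0623] F [-0.79  5.07 12.6 ] M [ 0.75  0.2  -0.03] gap -0.001
[[0.998, 0.0006, 0.0632], [-0.0632, 0.0013, 0.998], [0.0005, -1.0, 0.0014]]
```

View pics/w4c.png

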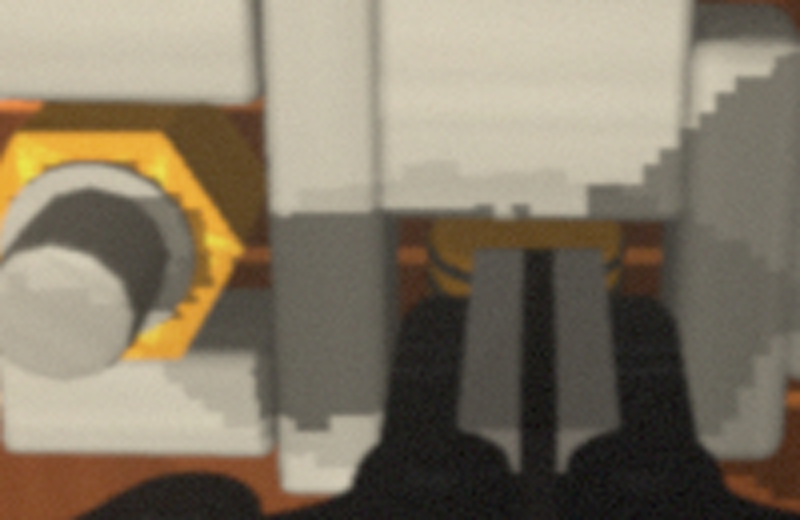

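Emit:
send_rows(
  plan=[
    {"linear": [0, 0, -0.07], "roll": 0},
    {"linear": [0, 0, -0.07], "roll": 0},
    {"linear": [0, 0, -0.07], "roll": 0},
    {"linear": [0, 0, 0], "roll": 0},
    {"linear": [0, -0.2, 0], "roll": 0},
  ],
)

```text
t: 8.55
tcp_pos: [0.5038, -0.0464, 0.0673]
tool_rot: [-0.707, 0.022, -0.022, 0.707]
force: [0.3, -1.0, 0.4]
finger_gap: -0.0
```

Run:
```python
from h import *
s,M=st()
im=manip.snapshot('wrist')
cv2.imwrite('pics/w5c.png',cv2.resize(im[195:325,140:340],None,fx=4,fy=4,interpolation=cv2.INTER_CUBIC))
```

```text
t 8.550 pos [ 0.5038 -0.0464  0.0673] F [ 0.29 -1.01  0.45] M [-0.07 -0.   -0.08] gap -0.000
[[0.9981, -0.0002, 0.0619], [-0.0619, 0.0001, 0.9981], [-0.0002, -1.0, 0.0001]]
```

View pics/w5c.png

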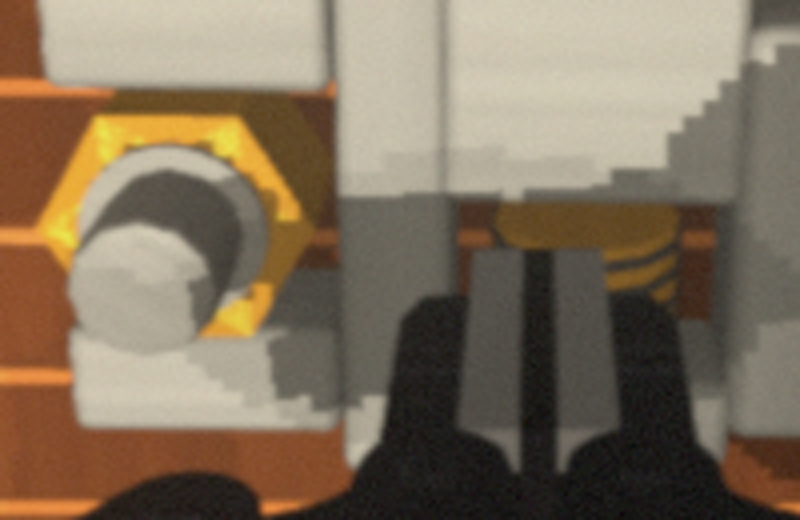

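Emit:
send_rows(
  plan=[
    {"linear": [0, 0, 0.21], "roll": 0},
    {"linear": [0, 0.07, 0.21], "roll": 0},
    {"linear": [0, 0.05, 0], "roll": 0},
    {"linear": [0, 0.03, 0], "roll": 0},
    {"linear": [0, 0.03, 0], "roll": 0},
  ],
)

```text
t: 9.22
tcp_pos: [0.5045, -0.0339, 0.0622]
tool_rot: [-0.707, 0.022, -0.022, 0.707]
force: [-1.4, 2.1, 9.6]
finger_gap: 0.001
```

Emit:
send_rows(
  plan=[
    {"linear": [0, 0.015, 0], "roll": 0},
    {"linear": [0, 0, -0.03], "roll": 0},
    {"linear": [0, 0, -0.07], "roll": 0},
    {"linear": [0, 0, -0.07], "roll": 0},
    {"linear": [0, 0, -0.07], "roll": 0},
  ],
)

```text
t: 9.85
tcp_pos: [0.5042, -0.0402, 0.0623]
tool_rot: [-0.706, 0.022, -0.023, 0.707]
force: [-0.0, 7.0, 9.7]
finger_gap: 0.002
```

Emit:
send_rows(
  plan=[
    {"linear": [0, 0, -0.07], "roll": 0},
    {"linear": [0, 0, -0.07], "roll": 0},
    {"linear": [0, 0, -0.04], "roll": 0},
    {"linear": [0, 0, 0], "roll": 0},
    {"linear": [0, 0, 0], "roll": 0},
  ],
)

```text
t: 10.48
tcp_pos: [0.504, -0.0458, 0.0623]
tool_rot: [-0.706, 0.022, -0.023, 0.707]
force: [-1.0, 5.1, 9.4]
finger_gap: -0.001
```

Emit:
send_rows(
  plan=[
    {"linear": [0, -0.2, 0], "roll": 0},
    {"linear": [0, 0, 0.21], "roll": 0},
    {"linear": [0, 0.07, 0.21], "roll": 0},
    {"linear": [0, 0.04, 0], "roll": 0},
    {"linear": [0, 0.03, 0], "roll": 0},
  ],
)

```text
t: 11.1
tcp_pos: [0.5045, -0.0339, 0.0628]
tool_rot: [-0.707, 0.022, -0.022, 0.707]
force: [0.1, -0.3, 0.6]
finger_gap: 0.002
```

Emit:
send_rows(
  plan=[
    {"linear": [0, 0.03, 0], "roll": 0},
    {"linear": [0, 0.03, -0.02], "roll": 0},
    {"linear": [0, 0, -0.07], "roll": 0},
    {"linear": [0, 0, -0.07], "roll": 0},
    {"linear": [0, 0, -0.07], "roll": 0},
  ],
)

```text
t: 11.72
tcp_pos: [0.5044, -0.0399, 0.0623]
tool_rot: [-0.706, 0.022, -0.023, 0.707]
force: [-0.5, 5.7, 8.5]
finger_gap: 0.003
```

Emit:
send_rows(
  plan=[
    {"linear": [0, 0, -0.07], "roll": 0},
    {"linear": [0, 0, -0.07], "roll": 0},
    {"linear": [0, 0, -0.05], "roll": 0},
    {"linear": [0, 0, 0], "roll": 0},
    {"linear": [0, -0.2, 0], "roll": 0},
  ],
)

```text
t: 12.35
tcp_pos: [0.5038, -0.0465, 0.0675]
tool_rot: [0.707, -0.022, 0.022, -0.707]
force: [-0.5, 0.5, -0.4]
finger_gap: -0.001
```

Run:
```python
from h import *
s,M=st()
im=manip.snapshot('wrist')
cv2.imwrite('pics/w6c.png',cv2.resize(im[195:325,140:340],None,fx=4,fy=4,interpolation=cv2.INTER_CUBIC))
```

```text
t 12.350 pos [ 0.5038 -0.0465  0.0675] F [-0.51  0.5  -0.44] M [-0.   -0.01 -0.  ] gap -0.001
[[0.9981, -0.0001, 0.062], [-0.062, -0.0, 0.9981], [-0.0001, -1.0, -0.0]]
```

View pics/w6c.png

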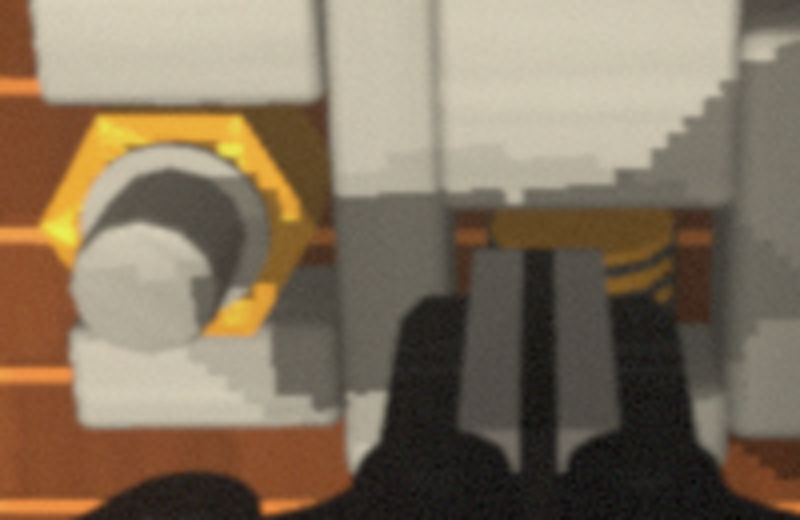

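Emit:
send_rows(
  plan=[
    {"linear": [0, 0, 0.18], "roll": 0},
    {"linear": [0, 0.07, 0.18], "roll": 0},
    {"linear": [0, 0.04, 0], "roll": 0},
    {"linear": [0, 0.03, 0], "roll": 0},
    {"linear": [0, 0.03, 0], "roll": 0},
  ],
)

```text
t: 13.02
tcp_pos: [0.5045, -0.0359, 0.0624]
tool_rot: [-0.707, 0.022, -0.022, 0.707]
force: [-1.4, 0.4, 7.5]
finger_gap: -0.004
```

Emit:
send_rows(
  plan=[
    {"linear": [0, 0.03, 0], "roll": 0},
    {"linear": [0, 0.005, -0.02], "roll": 0},
    {"linear": [0, 0, -0.07], "roll": 0},
    {"linear": [0, 0, -0.07], "roll": 0},
    {"linear": [0, 0, -0.07], "roll": 0},
  ],
)

```text
t: 13.65
tcp_pos: [0.5042, -0.0412, 0.0623]
tool_rot: [-0.706, 0.022, -0.023, 0.708]
force: [-0.4, 7.9, 10.8]
finger_gap: -0.002
```

Emit:
send_rows(
  plan=[
    {"linear": [0, 0, -0.07], "roll": 0},
    {"linear": [0, 0, -0.07], "roll": 0},
    {"linear": [0, 0, -0.05], "roll": 0},
    {"linear": [0, 0, 0], "roll": 0},
    {"linear": [0, 0, 0], "roll": 0},
  ],
)

```text
t: 14.28
tcp_pos: [0.504, -0.0465, 0.0624]
tool_rot: [-0.706, 0.022, -0.023, 0.708]
force: [0.7, 9.2, 10.1]
finger_gap: -0.001
```

Emit:
send_rows(
  plan=[
    {"linear": [0, -0.2, 0], "roll": 0},
    {"linear": [0, 0, 0.18], "roll": 0},
    {"linear": [0, 0, 0.18], "roll": 0},
    {"linear": [0, 0.06, 0.03], "roll": 0},
    {"linear": [0, 0, 0], "roll": 0},
  ],
)

```text
t: 14.9
tcp_pos: [0.5043, -0.0366, 0.065]
tool_rot: [-0.707, 0.022, -0.022, 0.707]
force: [-0.3, 0.5, -0.0]
finger_gap: 0.003
```

Run:
```python
from h import *
s,M=st()
im=manip.snapshot('wrist')
cv2.imwrite('pics/w7c.png',cv2.resize(im[195:325,120:320],None,fx=4,fy=4,interpolation=cv2.INTER_CUBIC))
```

```text
t 14.900 pos [ 0.5043 -0.0366  0.065 ] F [-0.31  0.53 -0.01] M [ 0.06 -0.01 -0.03] gap 0.003
[[0.9981, -0.0007, 0.0619], [-0.0619, 0.0001, 0.9981], [-0.0008, -1.0, 0.0001]]
```

View pics/w7c.png

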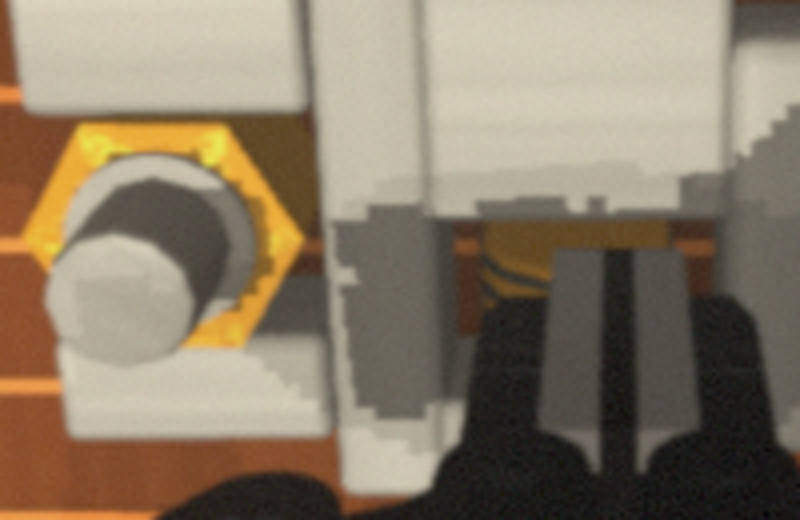

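Emit:
send_rows(
  plan=[
    {"linear": [0, 0.04, 0.03], "roll": 0},
    {"linear": [0, 0.03, 0], "roll": 0},
    {"linear": [0, 0.03, 0], "roll": 0},
    {"linear": [0, 0.03, 0], "roll": 0},
    {"linear": [0, 0.015, 0], "roll": 0},
  ],
)

```text
t: 15.58
tcp_pos: [0.5046, -0.0359, 0.0622]
tool_rot: [0.707, -0.022, 0.022, -0.707]
force: [-2.6, -0.2, 14.4]
finger_gap: -0.001
```

Emit:
send_rows(
  plan=[
    {"linear": [0, 0, -0.07], "roll": 0},
    {"linear": [0, 0, -0.07], "roll": 0},
    {"linear": [0, 0, -0.06], "roll": 0},
    {"linear": [0, 0, 0], "roll": 0},
    {"linear": [0, 0, 0], "roll": 0},
  ],
)

```text
t: 16.2
tcp_pos: [0.5044, -0.0395, 0.0623]
tool_rot: [-0.706, 0.022, -0.023, 0.708]
force: [2.0, 10.7, 10.7]
finger_gap: -0.001
```

Emit:
send_rows(
  plan=[
    {"linear": [0, 0, -0.07], "roll": 0},
    {"linear": [0, 0, -0.07], "roll": 0},
    {"linear": [0, 0, -0.06], "roll": 0},
    {"linear": [0, 0, 0], "roll": 0},
    {"linear": [0, 0, 0], "roll": 0},
  ],
)

```text
t: 16.82
tcp_pos: [0.504, -0.0453, 0.0623]
tool_rot: [-0.706, 0.022, -0.023, 0.708]
force: [0.7, 11.5, 12.0]
finger_gap: 0.002
```

Emit:
send_rows(
  plan=[
    {"linear": [0, -0.4, 0], "roll": 0},
    {"linear": [-0.3, -0.8, 0.8], "roll": 0},
    {"linear": [-0.4, -0.8, 0.8], "roll": 0},
    {"linear": [-0.4, -0.8, 0.6], "roll": 0},
    {"linear": [-0.2, -0.5, 0], "roll": 0},
  ],
)

```text
t: 17.45
tcp_pos: [0.4685, 0.0211, 0.1613]
tool_rot: [0.707, -0.021, 0.022, -0.707]
force: [-0.0, -0.2, -0.1]
finger_gap: -0.003
```

Emit:
send_rows(
  plan=[
    {"linear": [0, 0, 0], "roll": 0},
    {"linear": [0, 0, 0], "roll": 0},
    {"linear": [0, 0, 0], "roll": 0},
    {"linear": [0, 0, 0], "roll": 0},
    {"linear": [0, 0, 0], "roll": 0},
  ],
)

```text
t: 18.08
tcp_pos: [0.4689, 0.0204, 0.1597]
tool_rot: [-0.707, 0.022, -0.022, 0.707]
force: [-0.4, 0.2, 0.2]
finger_gap: 0.001
```

Run:
```python
from h import *
s,M=st()
im=manip.snapshot('wrist')
cv2.imwrite('pics/w8.png',im)
cv2.imwrite('pics/w8c.png',cv2.resize(im[200:310,40:200],None,fx=5,fy=5,interpolation=cv2.INTER_CUBIC))
```

```text
t 18.075 pos [0.4689 0.0204 0.1597] F [-0.41  0.23  0.21] M [-0.01 -0.02 -0.01] gap 0.001
[[0.998, -0.0008, 0.0625], [-0.0625, 0.0001, 0.998], [-0.0008, -1.0, 0.0001]]
```

View pics/w8.png

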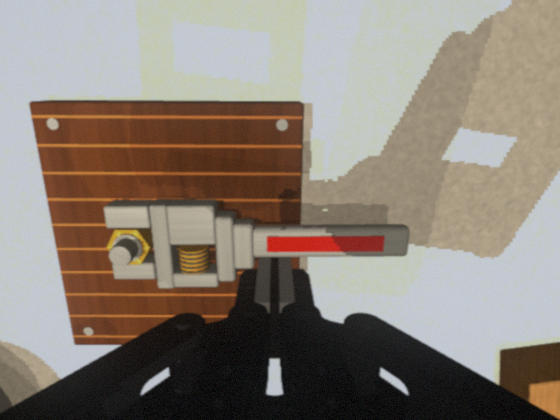

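View pics/w8c.png

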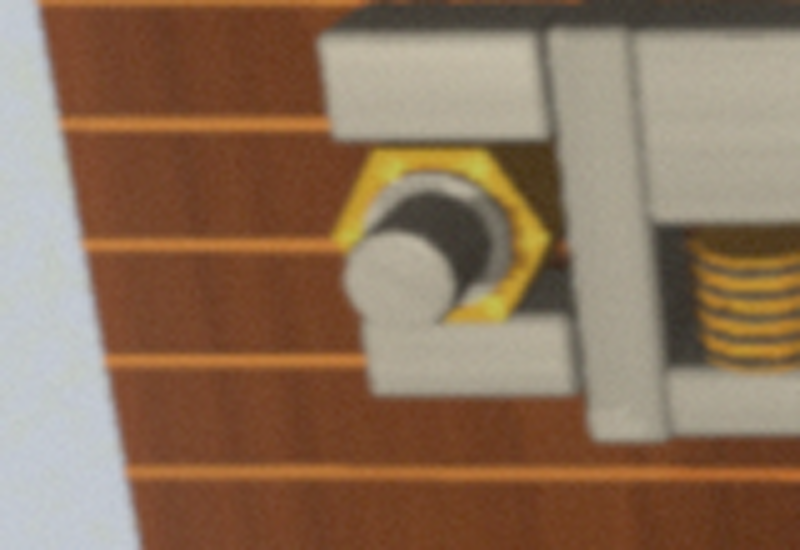

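Run:
```python
from h import *
s=manip.sense();C=cam('wrist',s)
P=lambda x,y,z:ray(C,40+x/5,200+y/5,z)
a=P(440,139,.048);b=P(470,318,.048);print('jaw',a,b)
f1=P(430,150,.0495);f2=P(480,322,.0495);print('nut',f1,f2)
h1=ray(C,255,240,.045);h2=ray(C,405,240.5,.045);e=h2-h1;th=np.arctan2(e[1],e[0]);print(np.degrees(th))
for th in (th,np.radians(85.1)):
    v=np.array([-np.sin(th),np.cos(th),0]);print('gap',(a-b)@v,'nut',(f1-f2)@v,(a-f1)@v,(f2-b)@v)
print('handle edges',ray(C,330,225,.045),ray(C,330,256,.045),ray(C,407,240,.045)); print('nut c',P(442,238,.0495))
# nut hi-corner dir
l=P(378,150,.0495);r=P(490,150,.0495);e=r-l;print('flat ang',np.degrees(np.arctan2(e[1],e[0])))
l=P(335,139,.048);r=P(545,139,.048);e=r-l;print('jaw ang',np.degrees(np.arctan2(e[1],e[0])))
```

```text
jaw [ 0.48040429 -0.08248834  0.048     ] [ 0.50841774 -0.08318889  0.048     ]
nut [ 0.4814195 -0.0835309  0.0495   ] [ 0.50843455 -0.08118298  0.0495    ]
86.18028883650113
gap 0.027997884361947167 nut 0.026798622552047603 0.0010824100711862318 0.00011685173871333189
gap 0.02797090233096314 nut 0.026715761116560714 0.0011005547948533024 0.00015458641954912338
handle edges [0.48845721 0.06071145 0.045     ] [0.51281224 0.06029382 0.045     ] [0.50359418 0.11623207 0.045     ]
nut c [ 0.49491262 -0.08428762  0.0495    ]
flat ang 86.3888907652943
jaw ang 86.38931724953831
```

Emit:
send_rows(
  plan=[
    {"linear": [0.7, 0, -0.65], "roll": 0},
    {"linear": [0.75, 0.2, -0.65], "roll": 0},
    {"linear": [0.75, 0.5, -0.65], "roll": 0},
    {"linear": [0.75, 0.8, -0.65], "roll": 0},
    {"linear": [0.7, 0.8, -0.65], "roll": 0},
  ],
)

```text
t: 18.75
tcp_pos: [0.5731, -0.0844, 0.0904]
tool_rot: [0.707, -0.022, 0.022, -0.707]
force: [0.4, -0.6, 1.1]
finger_gap: 0.001
```

Emit:
send_rows(
  plan=[
    {"linear": [0, 0.5, 0], "roll": 0},
    {"linear": [0, 0.3, 0], "roll": 0},
    {"linear": [0, 0, 0], "roll": 0},
    {"linear": [0, 0, 0], "roll": 0},
    {"linear": [0, 0, 0], "roll": 0},
  ],
)

```text
t: 19.38
tcp_pos: [0.5725, -0.0834, 0.068]
tool_rot: [0.707, -0.021, 0.022, -0.707]
force: [-0.5, -0.1, -0.2]
finger_gap: -0.003
```

Run:
```python
from h import *
s,M=st()
im=manip.snapshot('wrist')
cv2.imwrite('pics/w9.png',im)
print(proj(cam('wrist',s),[.4945,-.0845,.0495]))
cv2.imwrite('pics/w9c.png',cv2.resize(im[20:180,180:380],None,fx=4,fy=3.75*4/3.75,interpolation=cv2.INTER_CUBIC)[:600])
```

```text
t 19.375 pos [ 0.5725 -0.0834  0.068 ] F [-0.52 -0.14 -0.18] M [ 0.03  0.02 -0.05] gap -0.003
[[0.9981, 0.0013, 0.0617], [-0.0617, -0.0005, 0.9981], [0.0014, -1.0, -0.0004]]
[255.37629281  85.46628068]
```

View pics/w9.png

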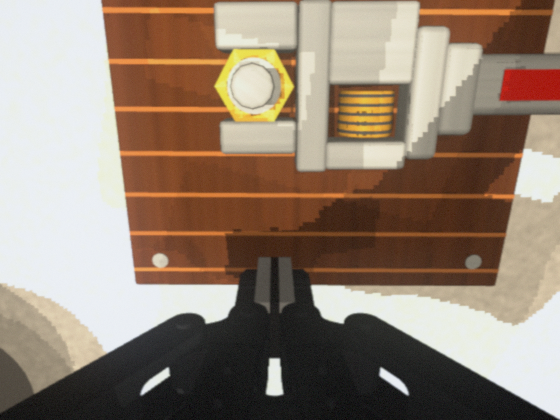

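View pics/w9c.png

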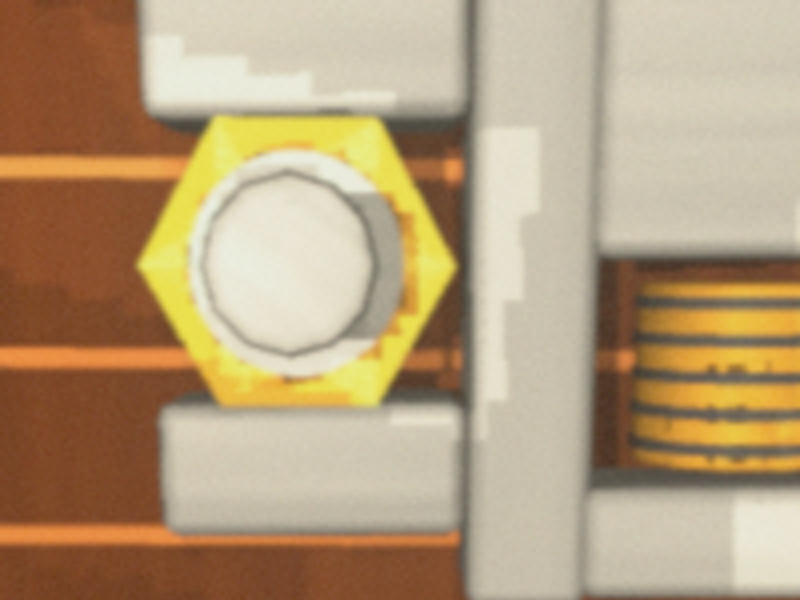

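Emit:
send_rows(
  plan=[
    {"linear": [0, -0.7, 0], "roll": 0},
    {"linear": [0, -0.7, 0.2], "roll": 0},
    {"linear": [-0.6, -0.1, 0.8], "roll": 0},
    {"linear": [-0.9, 0, 1.0], "roll": 0},
    {"linear": [-0.9, 0, 1.0], "roll": 0},
  ],
)

```text
t: 20.05
tcp_pos: [0.5055, 0.0114, 0.1127]
tool_rot: [0.707, -0.022, 0.023, -0.707]
force: [-0.1, -0.5, 0.3]
finger_gap: 0.005
```

Emit:
send_rows(
  plan=[
    {"linear": [-0.9, 0, 1.0], "roll": 0},
    {"linear": [-0.75, 0.1, 0.9], "roll": 0},
    {"linear": [-0.3, 0.4, 0.25], "roll": 0},
    {"linear": [0, 0.7, 0], "roll": 0},
    {"linear": [0, 0.5, 0], "roll": 0},
  ],
)

```text
t: 20.68
tcp_pos: [0.4517, 0.079, 0.061]
tool_rot: [0.707, -0.021, 0.022, -0.707]
force: [0.0, -0.5, -0.1]
finger_gap: -0.001
```

Run:
```python
from h import *
s,M=st()
im=manip.snapshot('wrist')
cv2.imwrite('pics/w10.png',im)
```

```text
t 20.675 pos [0.4517 0.079  0.061 ] F [ 0.02 -0.54 -0.11] M [-0.08 -0.    0.05] gap -0.001
[[0.9981, 0.0011, 0.0615], [-0.0615, -0.0001, 0.9981], [0.0011, -1.0, -0.0]]
```

View pics/w10.png

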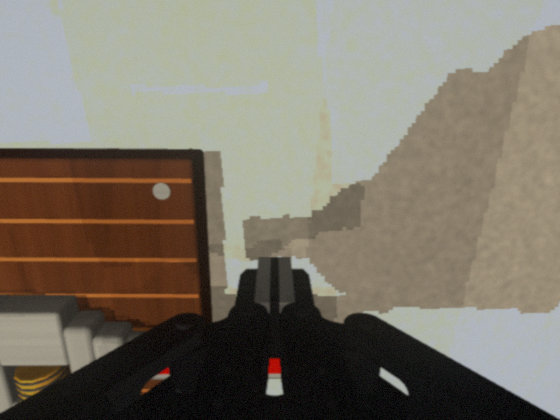

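Emit:
send_rows(
  plan=[
    {"linear": [0, 0.3, 0], "roll": 0},
    {"linear": [0.1, 0.25, 0], "roll": 0},
    {"linear": [0.2, 0, 0], "roll": 0},
    {"linear": [0.15, 0, 0], "roll": 0},
    {"linear": [0.1, 0, 0], "roll": 0},
  ],
)

```text
t: 21.35
tcp_pos: [0.4689, 0.0776, 0.0449]
tool_rot: [0.707, -0.022, 0.022, -0.707]
force: [-0.2, -0.8, 0.4]
finger_gap: 0.002
```

Emit:
send_rows(
  plan=[
    {"linear": [0.07, 0, 0], "roll": 0},
    {"linear": [0.06, 0, 0], "roll": 0},
    {"linear": [0.06, 0, 0], "roll": 0},
    {"linear": [0.06, 0, 0], "roll": 0},
    {"linear": [0.0, 0, 0], "roll": 0},
  ],
)

```text
t: 21.98
tcp_pos: [0.4757, 0.0772, 0.0446]
tool_rot: [0.707, -0.022, 0.022, -0.707]
force: [0.2, -0.1, 0.2]
finger_gap: -0.003
```

Emit:
send_rows(
  plan=[
    {"linear": [0.04, 0, 0], "roll": 0},
    {"linear": [0.04, 0, 0], "roll": 0},
    {"linear": [0.04, 0, 0], "roll": 0},
    {"linear": [0.0, 0, 0], "roll": 0},
    {"linear": [0.0, 0, 0], "roll": 0},
  ],
)

```text
t: 22.6
tcp_pos: [0.4791, 0.077, 0.0446]
tool_rot: [0.707, -0.022, 0.022, -0.707]
force: [0.7, 0.3, -0.3]
finger_gap: -0.002
```

Emit:
send_rows(
  plan=[
    {"linear": [0.04, 0, 0], "roll": 0},
    {"linear": [0.04, 0, 0], "roll": 0},
    {"linear": [0.04, 0, 0], "roll": 0},
    {"linear": [0.0, 0, 0], "roll": 0},
    {"linear": [0.0, 0, 0], "roll": 0},
  ],
)

```text
t: 23.22
tcp_pos: [0.4814, 0.0769, 0.0445]
tool_rot: [-0.707, 0.023, -0.021, 0.707]
force: [-4.0, 0.0, 2.6]
finger_gap: -0.002
```

Emit:
send_rows(
  plan=[
    {"linear": [0.19, 0, 0.023], "roll": 0.333},
    {"linear": [0.19, 0, 0.023], "roll": 0.333},
    {"linear": [0.19, 0, 0.023], "roll": 0.333},
    {"linear": [0.19, 0, 0.023], "roll": 0.333},
    {"linear": [0.19, 0, 0.023], "roll": 0.333},
  ],
)

```text
t: 23.85
tcp_pos: [0.5091, 0.0769, 0.0444]
tool_rot: [0.702, -0.086, 0.082, -0.702]
force: [-5.8, 1.4, 4.6]
finger_gap: -0.003
```

Run:
```python
from h import *
s,M=st()
im=manip.snapshot('wrist')
cv2.imwrite('pics/w11.png',im)
im=manip.snapshot('scene')[160:270,200:360]; cv2.imwrite('pics/s11.png',cv2.resize(im,None,fx=5,fy=5,interpolation=cv2.INTER_CUBIC))
```

```text
t 23.850 pos [0.5091 0.0769 0.0444] F [-5.81  1.38  4.6 ] M [0.17 0.96 0.02] gap -0.003
[[0.9718, -0.0052, 0.2358], [-0.2358, 0.0006, 0.9718], [-0.0052, -1.0, -0.0006]]
```

View pics/s11.png

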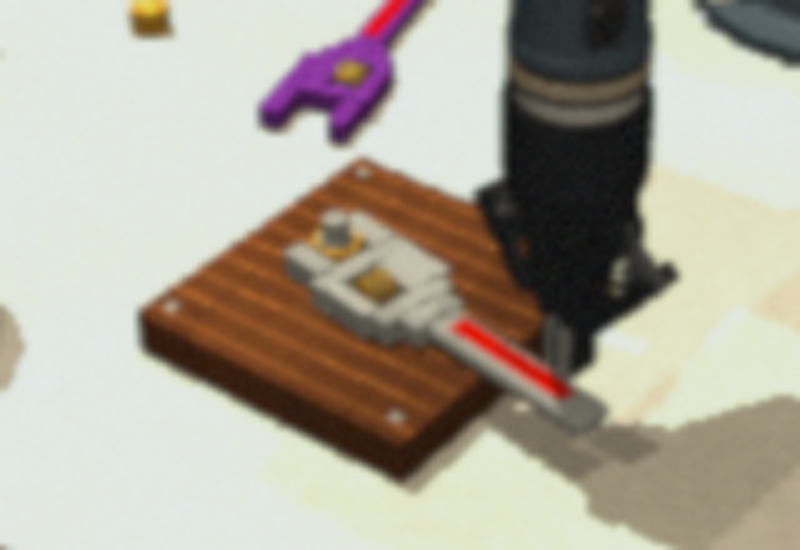

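Emit:
send_rows(
  plan=[
    {"linear": [0.19, 0, 0.023], "roll": 0.333},
    {"linear": [0.19, 0, 0.023], "roll": 0.333},
    {"linear": [0.19, 0, 0.023], "roll": 0.333},
    {"linear": [0.19, 0, 0.023], "roll": 0.333},
    {"linear": [0.19, 0, 0.023], "roll": 0.333},
  ],
)

```text
t: 24.58
tcp_pos: [0.5382, 0.0715, 0.0444]
tool_rot: [0.692, -0.146, 0.144, -0.692]
force: [-5.8, 1.5, 3.1]
finger_gap: 0.004
```

Emit:
send_rows(
  plan=[
    {"linear": [0.19, 0, 0.023], "roll": 0.333},
    {"linear": [0.19, 0, 0.023], "roll": 0.333},
    {"linear": [0.19, 0, 0.023], "roll": 0.333},
    {"linear": [0.19, 0, 0.023], "roll": 0.333},
    {"linear": [0.19, 0, 0.023], "roll": 0.333},
  ],
)

```text
t: 25.2
tcp_pos: [0.5651, 0.0615, 0.0444]
tool_rot: [0.677, -0.206, 0.203, -0.677]
force: [-5.3, 1.8, 3.7]
finger_gap: -0.004
```

Run:
```python
from h import *
s,M=st()
p=s['tcp_pos'][:2]-[.4935,-.0855]; print(np.hypot(*p),np.degrees(np.arctan2(p[1],p[0])),np.degrees(np.arctan2(M[1,2],M[0,2])))
im=manip.snapshot('wrist')
cv2.imwrite('pics/w12.png',im)
im=manip.snapshot('scene')[160:270,200:360]; cv2.imwrite('pics/s12.png',cv2.resize(im,None,fx=5,fy=5,interpolation=cv2.INTER_CUBIC))
```

```text
t 25.200 pos [0.5651 0.0615 0.0444] F [-5.32  1.82  3.72] M [0.29 0.93 0.01] gap -0.004
[[0.8327, -0.0031, 0.5536], [-0.5536, 0.0008, 0.8327], [-0.0031, -1.0, -0.001]]
0.16351001109273053 64.04860335955959 56.382291558146825
```

View pics/s12.png

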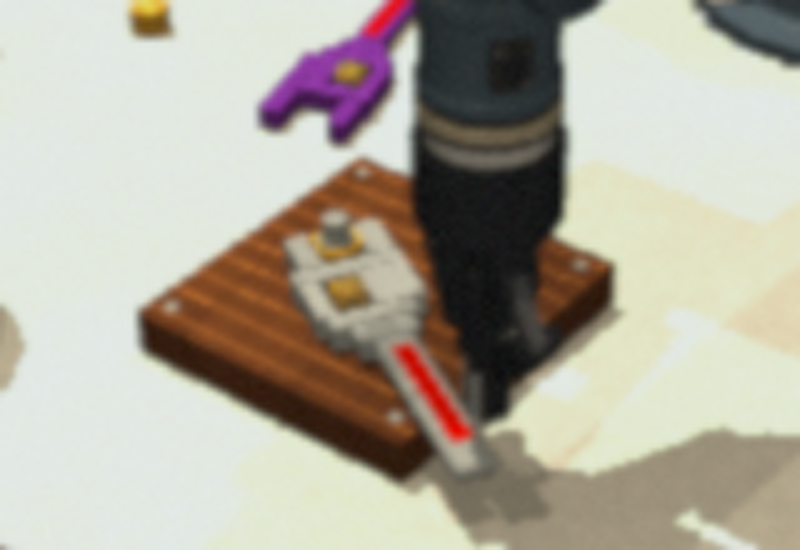

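View pics/w12.png

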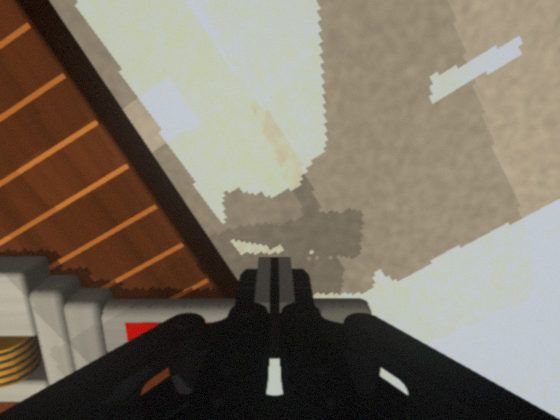

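Emit:
send_rows(
  plan=[
    {"linear": [0.19, 0, 0.023], "roll": 0.333},
    {"linear": [0.19, 0, 0.023], "roll": 0.333},
    {"linear": [0.19, 0, 0.023], "roll": 0.333},
    {"linear": [0.19, 0, 0.023], "roll": 0.333},
    {"linear": [0.19, 0, 0.023], "roll": 0.333},
  ],
)

```text
t: 25.92
tcp_pos: [0.5899, 0.0469, 0.0443]
tool_rot: [0.657, -0.263, 0.262, -0.656]
force: [-5.9, 1.4, 2.4]
finger_gap: 0.002
```

Emit:
send_rows(
  plan=[
    {"linear": [0.19, 0, 0.023], "roll": 0.333},
    {"linear": [0.19, 0, 0.023], "roll": 0.333},
    {"linear": [0.1, 0, 0.012], "roll": 0.17},
    {"linear": [0, 0, 0], "roll": 0},
    {"linear": [0, 0, 0], "roll": 0},
  ],
)

```text
t: 26.55
tcp_pos: [0.6018, 0.0376, 0.0444]
tool_rot: [0.645, -0.291, 0.29, -0.645]
force: [-4.1, 1.6, 1.9]
finger_gap: -0.0
```

Run:
```python
from h import *
s,M=st()
print(np.degrees(np.arctan2(M[1,2],M[0,2])))
im=manip.snapshot('wrist')
cv2.imwrite('pics/w13.png',im)
im=manip.snapshot('top');cv2.imwrite('pics/t13.png',im)
im=im[150:250,205:335]; cv2.imwrite('pics/t13c.png',cv2.resize(im,None,fx=6,fy=6,interpolation=cv2.INTER_CUBIC))
```

```text
t 26.550 pos [0.6018 0.0376 0.0444] F [-4.15  1.64  1.86] M [ 0.21  0.82 -0.04] gap -0.000
[[0.6622, -0.0013, 0.7493], [-0.7493, 0.0002, 0.6622], [-0.001, -1.0, -0.0008]]
41.46658852398465
```

View pics/t13c.png

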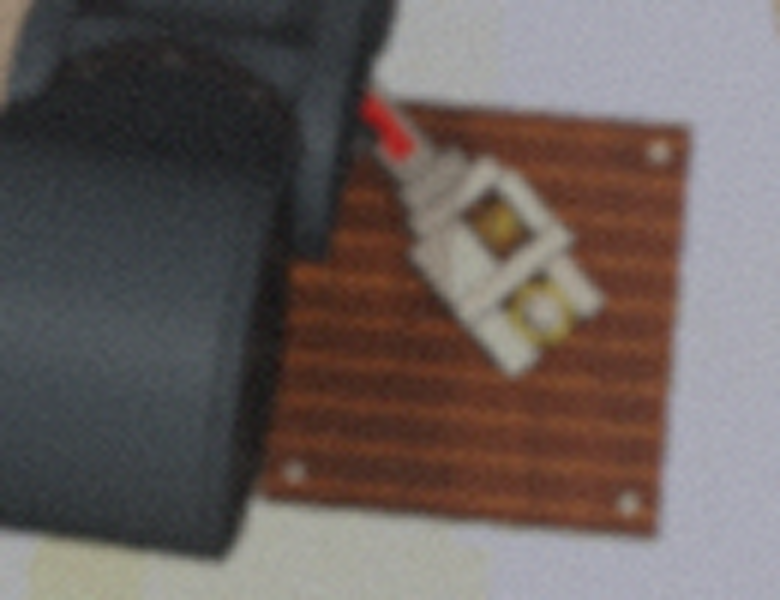

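View pics/w13.png

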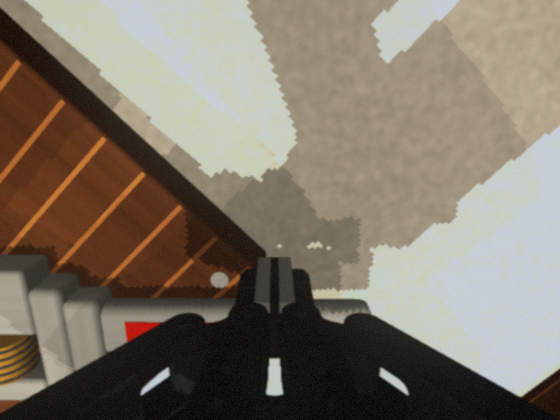

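Emit:
send_rows(
  plan=[
    {"linear": [-0.2, 0, 0], "roll": 0},
    {"linear": [-0.5, 0, 0], "roll": 0},
    {"linear": [-0.1, -0.8, 0], "roll": 0},
    {"linear": [0, -0.9, 0], "roll": 0},
    {"linear": [0, -0.7, -0.5], "roll": 0},
  ],
)

```text
t: 27.28
tcp_pos: [0.577, 0.0464, 0.1181]
tool_rot: [-0.644, 0.288, -0.292, 0.645]
force: [0.2, 0.8, 0.5]
finger_gap: -0.0
```

Emit:
send_rows(
  plan=[
    {"linear": [0.8, 0, -1], "roll": 0},
    {"linear": [0.8, 0, -1], "roll": 0},
    {"linear": [0.8, 0, -1], "roll": 0},
    {"linear": [0.8, 0, -1], "roll": 0},
    {"linear": [0.8, 0, -0.9], "roll": 0},
  ],
)

```text
t: 27.9
tcp_pos: [0.545, -0.1427, 0.117]
tool_rot: [0.645, -0.29, 0.291, -0.645]
force: [-0.1, -0.4, -0.1]
finger_gap: 0.001
```

Emit:
send_rows(
  plan=[
    {"linear": [0, 0.4, 0], "roll": 0},
    {"linear": [0, 0.4, 0], "roll": 0},
    {"linear": [0, 0, 0], "roll": 0},
    {"linear": [0, 0, 0], "roll": 0},
    {"linear": [0, 0, 0], "roll": 0},
  ],
)

```text
t: 28.52
tcp_pos: [0.545, -0.1413, 0.0929]
tool_rot: [0.645, -0.29, 0.291, -0.645]
force: [0.1, -1.0, -0.3]
finger_gap: -0.001
```

Run:
```python
from h import *
s,M=st()
print(np.degrees(np.arctan2(M[1,2],M[0,2])))
im=manip.snapshot('wrist')
cv2.imwrite('pics/w14.png',im)
u,v=proj(cam('wrist',s),[.4945,-.0845,.0495]).astype(int);print(u,v)
u0=max(u-100,0);v0=max(v-70,0);print(u0,v0)
cv2.imwrite('pics/w14c.png',cv2.resize(im[v0:v0+150,u0:u0+200],None,fx=4,fy=4,interpolation=cv2.INTER_CUBIC))
```

```text
t 28.525 pos [ 0.545  -0.1413  0.0929] F [ 0.09 -1.   -0.29] M [0.04 0.01 0.  ] gap -0.001
[[0.6629, 0.0007, 0.7487], [-0.7487, -0.0003, 0.6629], [0.0007, -1.0, 0.0003]]
41.518583191445245
271 92
171 22
```

View pics/w14.png

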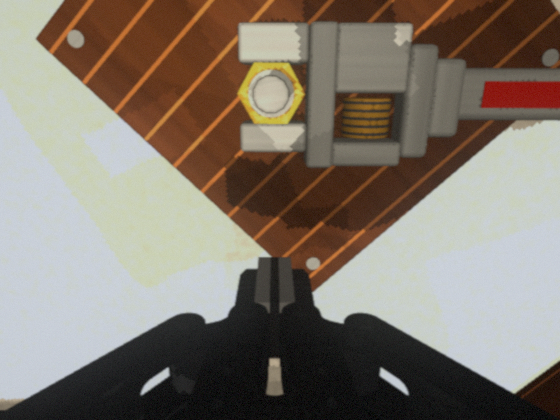

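View pics/w14c.png

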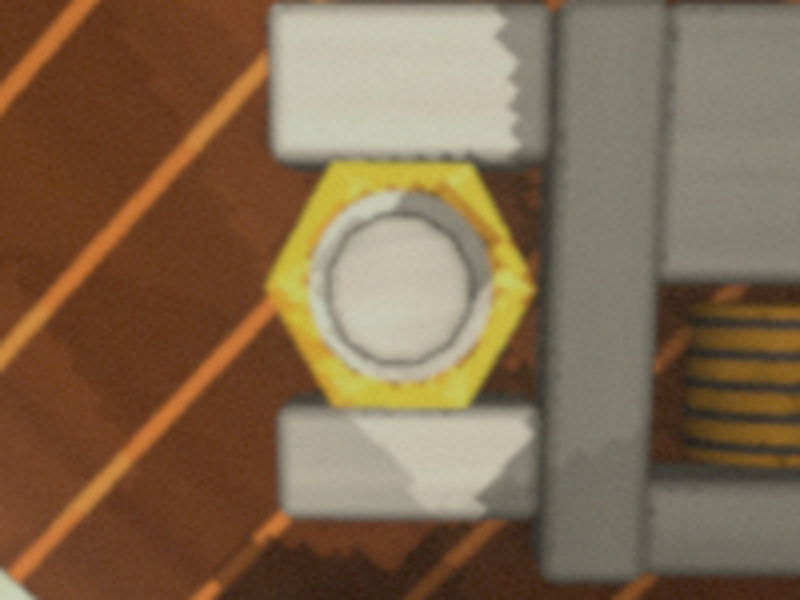

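Run:
```python
from h import *
s,M=st()
print(manip.sign_off())
```

```text
t 28.575 pos [ 0.545  -0.1414  0.0929] F [ 0.48 -0.2  -0.17] M [0.   0.01 0.04] gap -0.003
[[0.6627, 0.0007, 0.7489], [-0.7489, -0.0003, 0.6627], [0.0007, -1.0, 0.0003]]
the job is handed in; nothing more can be done
None
```

I closed the wrench's jaw onto the nut, turned the nut about 45° clockwise, and handed the job in at about 28.6 s. `sign_off` reports no verdict, so the checks below are the only confirmation.

- **Closing the jaw:** I rolled the worm towards the nut in five fingertip strokes. I pressed with about 8–14 N. On the last stroke the drag rose from about 5–7 N to 11 N and the fingertip slid over the worm, so it had bound.
- **Turning the nut:** I pushed the handle 45° clockwise, rolling the tool along with it. The readings between moves showed about 4–8 N, then I drew back and lifted clear.
- **Final check:** From straight above, the nut touches both jaws and its flats lie parallel to them. It stands about 45° (±2°) from its start. The wrench lies flat, the tool reads no force, and the bystanders were never approached.
- **Disagreement:** One oblique picture after the last stroke suggested about 1.1 mm of play. The straight-down view suggested about 0.2 mm (±0.4 mm). I trusted the straight-down view because it agreed with the drag, and I put the difference down to the bevelled jaw edges.

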